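Draw the bolt of the flammables chest

ROBOT

A 7-joint arm with a two-finger parallel gripper is mounted at the origin on the work surface. World frame = base frame: x ahead of the robot, y to its left, z up, the work surface at z = 0. Lengths are in m, angles in rad, forces in N, time in s.
With the tool pointing down it reaches from about 0.4 to 0.85 m from the base axis. Payload 10.4 kg.
Tool frame: the origin (TCP) lies between the finger pads; the fingertips stand r.nose_length ahead of it and the grasp point (between the pads) lies 6 mm ahead of it (r.nose_length is the distance from the TCP to the fingertips, in m); z points along the fingers, x is the direction in which the jaws open and shut, and the axes are right-handed (so a half turn about z gives the same grasp; the last joint's range is limited). The gripper opens to 87 mm and grips with 3 to 60 N. Pads are 19 mm wide; open, the fingers measure 117 mm over their backs; the gripper's body (75 mm by 190 mm) begins 51 mm behind the grasp point.
Start: joints at [1.304, 0.332, -0.065, 1.46, 0.022, 1.35, -0.088], TCP at [0.151, -0.607, 0.248] pointing down, gripper open.
Joint ranges: [-2.6, 2.6], [-0.5, 2.12], [-1.47, 1.34], [0.16, 2.42], [-1.27, 4.41], [0.06, 2.06], [-2.6, 2.6]. Speed limits (rad/s): [2.22, 2.22, 2.79, 2.79, 3.14, 3.14, 3.14].

INTERFACE

Orientations are given as a unit quaternion [x, y, z, w].
In Python, from bench import r gives the robot as it stands. The module is installed in compiled form; this text tells all that it offers.
- The arm moves only by the shell command python3 -m creep 'ROWS' [OPENING] [FORCE]. ROWS is JSON, a list of rows, each an object of numbers: "x", "y", "z": the shift along the world's x, y, z in m; "spin": the turn about the world's z in degrees. In form: [{"x": .., "y": .., "z": .., "spin": ..}, ...]. A call has 1 to 12 rows; each row is the pose to reach, as a shift and turn from the pose commanded when the call began; what a row does not reach only later rows make up. A row lasts 1/8 s, in which the tool goes at most 62.5 mm and 10.7 degrees, less where a joint would pass 70% of its speed; a pose out of reach is approached as far as the arm can. A call with a gripper value outside its range is refused whole. OPENING is the finger opening in m, from 0 to 0.087, set as the call begins (- or left out, the last holds). The fingers move at their own pace and stop on an object; FORCE is the grip in N (left out, the last holds). Time passes only in rows, so rows that repeat a pose let the fingers close. It gives the time, the measured TCP pose, the force and the opening at its end, in the units of the state.
- r.read_state(): the state, without advancing time (a new reading comes with each control period).
- r.camera(name): name is "side" or "top"; returns a dict with "pixels" (400x640x3 uint8, blue, green, red), "z_map" (400x640 float32, m along the optical axis (not along the pixel's ray), 0 where there is no reading), "K" (3x3 intrinsics, pixels), "R" (3x3) and "t" (3): a world point X has camera coordinates R X + t. Camera axes: x right, y down, z forward; pixel columns grow to the right and rows downward; lengths in m; the calibration is good to about 2 mm. A picture is of the moment at which its call begins.
- r.close_job(): hands the job in, once; it reports no verdict.
The state is a dict: "time": time; "joint_positions": joint angles; "joint_vel": joint speeds; "joint_torque": joint torques, N m; "ee_pos": TCP position; "eef_rot": TCP orientation; "ft_force": force on the tool from outside, world axes, zero at the start; "torque": the same for the moment, N m; "width": finger opening in m.
Only numpy, scipy, OpenCV 4.12 (cv2) and the standard library are available. Lean on these libraries where they do the work, as an engineer would, in place of code of your own. Each camera call takes 0.05 s, during which the arm holds its last target. There are 200 camera calls.

TASK

Unbolt the yellow chest so that its lid could be opened: press the red spring catch down with one fingertip, keep it held down while the other finger pushes the bolt's black knob all the way open (out of the hasp eye, towards the catch), then let the catch spring back up and take the hand away. Only press and push: leave the lid shut and the padlock, beaker, jar and dish where they are.

Things in the scene. Friction and masses are not known exactly. Their poses are not given: they have to be found in the camera images.
- chest: Yellow sheet-steel chest fixed to the bench, 240 (x) x 340 (y) x 150 mm high, turned by up to 0.45 rad. Origin: centre of its underside; x from its front (towards the robot, with a diamond label) to its back, y to the robot's left, z up. The front 75 mm of its top is a fixed deck; the rest is the lid, level with the deck. The bolt fitting lies on the deck along the line x = -82.5 mm.
- deck_mid (a point): Point on the deck (the chest's top, 150 mm above the bench) under the knob's home place, on the bolt's line: chest x = -82.5, y = -5 mm. Along this line in the chest's +y: hasp eye at -72 (up to 31 mm above the deck), guide staple at -50 (27 mm high, 12 mm long), knob at 0, red catch from +38 to +92 mm. Within 36 mm of the knob on both sides only the bar stands up, 22 mm high.
- knob_mid (a point): Middle of the bolt's black upright knob, 16 mm in diameter, 30 mm tall (15 mm above and below this point); 37 mm above the deck. It stands on the bolt, a flat steel bar 14 mm wide whose top is 22 mm above the deck, and moves with the bolt along the chest's +y as the bolt is drawn.
- catch_top (a point): Centre of the upper face of the catch's red thumb plate: 54 mm long (chest y) x 26 mm wide, 38 mm above the deck when up; moves straight down with the catch. In line with the bolt, 65 mm from the home knob on its +y side; its near end is 38 mm from the home knob's centre. Steel cheeks 26 mm above the deck flank its long edges. A fingertip can slide along it while pressing.
- thumb_catch (a joint): How far the catch is pressed down, m: 0 up, 0.010 fully down; spring 4 N at the start, 9 N fully down. When up, its hidden lug stands in a notch of the bolt and allows only 2 mm of play; it clears the bolt from 0.0045 on. Notches: home, halfway (0.0125) and open (0.025): let up early, it drops into the halfway notch and stops the bolt. With the bolt fully open it springs up to 0.
- bolt_bar (a joint): How far the bolt is drawn, m: 0 home (through the hasp eye), 0.025 fully open, against its stop. It slides to the chest's +y, towards the catch. Sliding friction about 2.5 N; it stays where it is left.
- lid (a joint): Opening angle of the lid, rad: 0 shut; grows as the front edge rises. The lid carries the hasp eye; it rests shut by its weight (1.1 kg) and stays shut by itself.
- padlock: Blue padlock, open, with brass key and yellow tag, lying on the lid, 90 mm long with key and tag, body 32 x 40 mm, 18 mm high. Origin at the underside's centre. Leave alone.
- beaker: Empty glass beaker, 72 mm in diameter, 95 mm high, on the bench beside the chest. Origin at the underside's centre. Leave alone.
- jar: Brown glass jar with white cap, 68 mm in diameter, 100 mm high, on the bench beside the chest (it and the beaker may be on either side). Origin at the underside's centre. Leave alone.
- dish: Flat covered glass dish with pale yellow solid in it, 110 mm in diameter, 18 mm high, on the bench in front of the chest. Origin at the underside's centre. Leave alone.

How it is judged:
By the outcome, as a careful person would: the job done as asked, in the order asked, and still so for the second after the job is handed in, with the robot touching nothing.
It also fails if it takes over 40 s, if anything falls off the work surface, if the arm or the gripper's body presses on something with over 40 N, if the wrist force passes 120 N, or if a joint passes its speed limit or range.

## Working session

There is one attempt and no reset: what is moved stays moved. The work goes in short steps, Python scripts to look and compute and a shell command to move; the robot and the scene stay as the last step left them, time stands still between calls to the robot, and variables do not carry over. Pictures are saved under pics/ and viewed, about 8 in all and at most 12, crops included, and the job is handed in when it is done.

```bash
mkdir -p pics; python3 - <<'E'
from bench import r
import cv2,numpy as np
s=r.read_state();print(s['time'],s['ee_pos'],s['eef_rot'],s['width'],s['ft_force'],r.nose_length)
for n in("top","side"):
    c=r.camera(n);cv2.imwrite(f"pics/{n}0.png",c["pixels"]);np.savez(f"{n}0.npz",**c)
    print(n,c["K"].tolist(),c["R"].round(3).tolist(),c["t"])
E
```

```text
0.0 [ 0.15079892 -0.60617723  0.2467464 ] [ 7.87862599e-01 -6.15850640e-01 -5.84917889e-04 -4.14442836e-04] 0.08692694526500666 [ 0.25390728 -0.39507661 -0.72711224] 0.025
top [[378.89126288967265, 0.0, 314.3574965048457], [0.0, 378.89126288967265, 194.01911313057334], [0.0, 0.0, 1.0]] [[0.01, -1.0, 0.009], [-0.993, -0.011, -0.115], [0.115, -0.007, -0.993]] [0.02217109 0.55308967 1.11030762]
side [[416.8484788494482, 0.0, 328.2497651530578], [0.0, 416.8484788494482, 196.06247282930005], [0.0, 0.0, 1.0]] [[-0.95, -0.312, 0.01], [-0.205, 0.598, -0.775], [0.236, -0.738, -0.632]] [0.51396429 0.18807361 1.07486888]
```

View pics/top0.png

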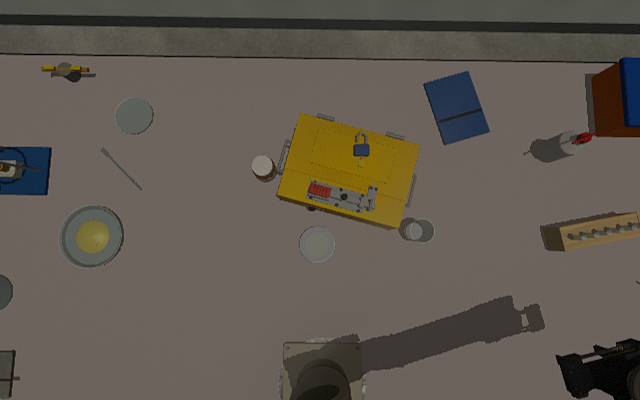

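View pics/side0.png

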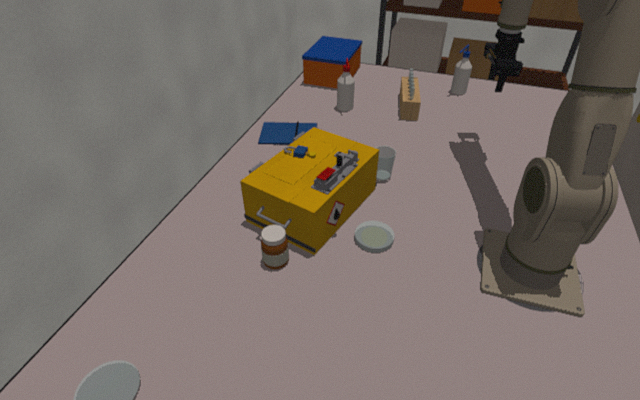

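The top view shows the chest turned, with the red catch at about (320,190), the knob at (344,197) and the hasp eye at about (373,200). The jar is left of the chest at (263,167), the beaker right at (415,231) and the dish in front at (318,244). The side view agrees, with the catch at (326,175) and the knob at (339,160).

```bash
cat > h.py <<'E'
import numpy as np,cv2
def cloud(c):
    z=c["z_map"].astype(float);v,u=np.mgrid[:z.shape[0],:z.shape[1]]
    p=np.stack([(u-c["K"][0,2])/c["K"][0,0]*z,(v-c["K"][1,2])/c["K"][1,1]*z,z],-1)
    w=(p-c["t"])@c["R"]; w[z==0]=np.nan; return w
def proj(c,X):
    p=c["R"]@np.asarray(X)+c["t"];q=c["K"]@p;return q[:2]/q[2]
def ray(c,u,v,h):   # world point on pixel ray at height h
    d=c["R"].T@np.linalg.inv(c["K"])@[u,v,1];o=-c["R"].T@c["t"];return o+d*(h-o[2])/d[2]
E
python3 - <<'E'
from h import *
for n,box in(("top",(270,105,150,130)),("side",(235,120,160,125))):
    c=dict(np.load(n+"0.npz"));w=cloud(c);im=c["pixels"];hsv=cv2.cvtColor(im,cv2.COLOR_BGR2HSV)
    H,S,V=hsv[...,0],hsv[...,1],hsv[...,2]
    reg=(w[...,0]>.3)&(w[...,0]<.8)&(abs(w[...,1])<.3)
    yel=reg&(H>18)&(H<35)&(S>150)&(abs(w[...,2]-.15)<.012)
    P=w[yel];rect=cv2.minAreaRect(P[:,:2].astype(np.float32))
    print(n,"chest top",rect,np.median(P[:,2]));print(cv2.boxPoints(rect).round(3).tolist())
    red=reg&((H<6)|(H>174))&(S>150)&(V>60)&(w[...,2]>.17)
    Q=w[red];print("red",len(Q),np.median(Q,0),cv2.minAreaRect(Q[:,:2].astype(np.float32)))
    blk=reg&(V<60)&(w[...,2]>.188);print("blk",blk.sum(),np.nanmedian(w[blk],0))
    hi=reg&(w[...,2]>.192);v,u=np.where(hi);
    x,y,a,b=box;cv2.imwrite(f"pics/{n}crop.png",cv2.resize(im[y:y+b,x:x+a],None,fx=4.5,fy=4.5,interpolation=cv2.INTER_CUBIC))
E
```

```text
top chest top ((0.6090676188468933, -0.06361059844493866), (0.34316158294677734, 0.2407384067773819), 75.14276885986328) 0.14976688297583313
[[0.4490000009536743, -0.19900000095367432], [0.6809999942779541, -0.25999999046325684], [0.7689999938011169, 0.07100000232458115], [0.5370000004768372, 0.13300000131130219]]
red 185 [0.54511528 0.01474832 0.1874998 ] ((0.5459844470024109, 0.015100138261914253), (0.05283554270863533, 0.027363719418644905), 75.395751953125)
blk 28 [ 0.52752482 -0.046687    0.20145751]
side chest top ((0.6089691519737244, -0.06328772008419037), (0.34939640760421753, 0.24640803039073944), 74.67622375488281) 0.14976759114919982
[[0.4440000057220459, -0.19900000095367432], [0.6819999814033508, -0.2639999985694885], [0.7739999890327454, 0.0729999989271164], [0.5360000133514404, 0.1379999965429306]]
red 116 [0.54356768 0.01887795 0.18790287] ((0.5441576838493347, 0.017317717894911766), (0.05414276942610741, 0.025657031685113907), 79.04131317138672)
blk 34 [ 0.52686754 -0.04165916  0.19889563]
```

View pics/topcrop.png

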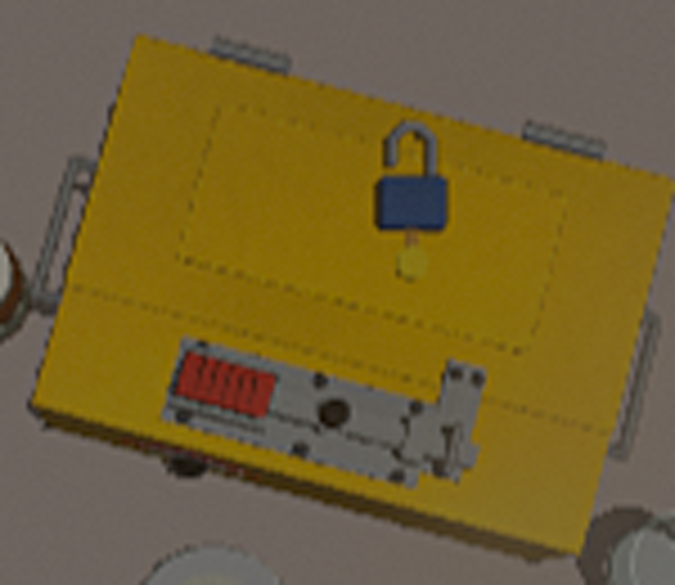

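Both views agree with the given geometry. Chest +y points at 75.1° in the world, and the knob and catch sit where the chest rectangle predicts: knob (0.528,-0.047), catch (0.545,0.0155) with its top at 0.188. I'll use a 57 mm opening. The TCP starts 14.5 mm along the bolt line from the knob, at (0.532,-0.033), and needs a spin of -29°.

```bash
python3 -m creep '[{"x":0.005,"y":0.01,"z":0.02,"spin":-1},{"x":0.02,"y":0.035,"z":0.04,"spin":-3},{"x":0.045,"y":0.07,"z":0.05,"spin":-6},{"x":0.075,"y":0.115,"z":0.05,"spin":-9},{"x":0.105,"y":0.16,"z":0.05,"spin":-12},{"x":0.135,"y":0.205,"z":0.05,"spin":-15},{"x":0.165,"y":0.25,"z":0.05,"spin":-18},{"x":0.195,"y":0.295,"z":0.05,"spin":-21},{"x":0.225,"y":0.34,"z":0.05,"spin":-24},{"x":0.25,"y":0.378,"z":0.05,"spin":-27},{"x":0.27,"y":0.405,"z":0.05,"spin":-29},{"x":0.28,"y":0.42,"z":0.05,"spin":-29}]' 0.057 20
python3 -m creep '[{"x":0.01,"y":0.015},{"x":0.03,"y":0.045},{"x":0.055,"y":0.083},{"x":0.08,"y":0.12},{"x":0.095,"y":0.143},{"x":0.101,"y":0.153},{"x":0.101,"y":0.153},{"x":0.101,"y":0.153}]'
python3 - <<'E'
from bench import r
from h import *
from scipy.spatial.transform import Rotation as R
s=r.read_state();print(s['time'],s['ee_pos'],s['ft_force'],s['width'],R.from_quat(s['eef_rot']).as_matrix().round(4).tolist())
c=r.camera("side");y,x=90,250;cv2.imwrite("pics/side1.png",cv2.resize(c["pixels"][y:y+130,x:x+150],None,fx=4.5,fy=4.5,interpolation=cv2.INTER_CUBIC))
E
```

```text
time: 1.6
ee_pos: [0.4318, -0.184, 0.299]
eef_rot: [-0.609, 0.793, -0.001, 0.0]
ft_force: [0.1, -0.5, -0.0]
width: 0.057
1.6 [ 0.43184409 -0.18401899  0.29899547] [ 0.07174479 -0.45347571 -0.02213508] 0.05703632172419054 [[-0.2577, -0.9662, 0.0011], [-0.9662, 0.2577, -0.0011], [0.0008, -0.0014, -1.0]]invalid input at $[0]: expected keys x, y, z, spin
```

View pics/side1.png

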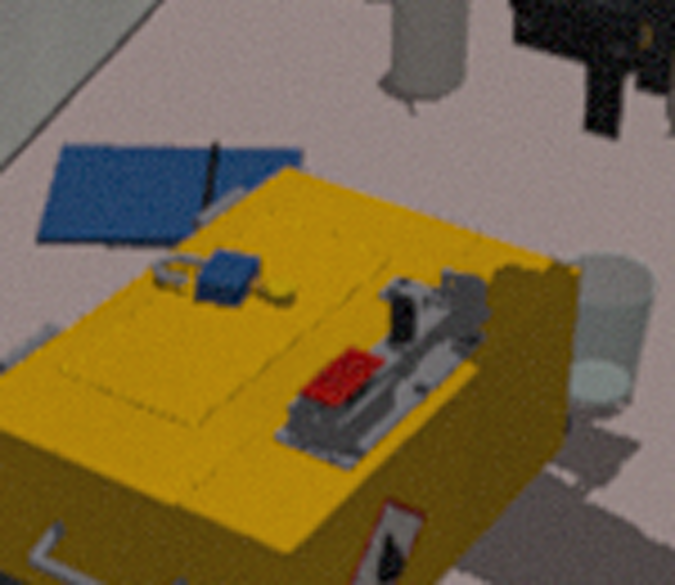

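The second call was refused because every row needs all four keys. The picture shows the fittings undisturbed and the gripper still at upper right. I'll repeat the approach with full rows, going down to a hover.

```bash
python3 -m creep '[{"x":0.01,"y":0.015,"z":0,"spin":0},{"x":0.03,"y":0.045,"z":0,"spin":0},{"x":0.055,"y":0.083,"z":0,"spin":0},{"x":0.08,"y":0.12,"z":0,"spin":0},{"x":0.095,"y":0.143,"z":0,"spin":0},{"x":0.1,"y":0.151,"z":-0.01,"spin":0},{"x":0.1,"y":0.151,"z":-0.03,"spin":0},{"x":0.1,"y":0.151,"z":-0.045,"spin":0},{"x":0.1,"y":0.151,"z":-0.054,"spin":0},{"x":0.1,"y":0.151,"z":-0.054,"spin":0},{"x":0.1,"y":0.151,"z":-0.054,"spin":0}]'
python3 - <<'E'
from bench import r
from h import *
s=r.read_state();print(s['time'],s['ee_pos'],s['ft_force'],s['width'])
a=[]
for n,(x,y) in (("side",(270,105)),("top",(285,150))):
    c=r.camera(n);a.append(cv2.resize(c["pixels"][y:y+100,x:x+100],None,fx=4,fy=4,interpolation=cv2.INTER_CUBIC))
cv2.imwrite("pics/hover.png",np.hstack(a))
E
```

```text
time: 3.02
ee_pos: [0.5311, -0.0357, 0.2442]
eef_rot: [-0.608, 0.794, -0.0, 0.0]
ft_force: [-0.7, 0.3, 0.5]
width: 0.0571
3.025 [ 0.53110406 -0.0356857   0.24417372] [-0.70890613  0.32392759  0.50555767] 0.05709234185223527
```

View pics/hover.png

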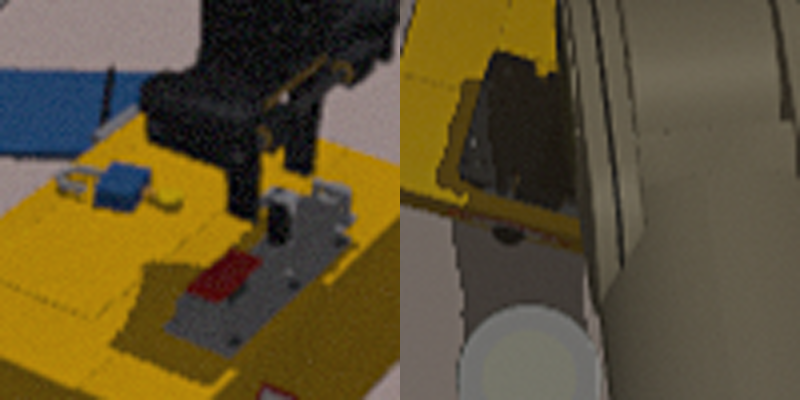

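```bash
python3 - <<'E'
from bench import r
from h import *
s=r.read_state();print(s['time'],s['ee_pos'],s['ft_force'])
c=dict(np.load("side0.npz"));T=np.array(s['ee_pos']);d=np.array([.257,.966,0]);n=np.array([.966,-.257,0])
for nm,a in(("catch",.036),("knobf",-.036)):
    print(nm,[((proj(c,T+d*a+n*e+[0,0,-.025])-[270,105])*4).round(0).tolist() for e in(-.0095,.0095)])
c=r.camera("side");w=cloud(c)
q=w[100:165,300:360].reshape(-1,3);im=c["pixels"][100:165,300:360].reshape(-1,3)
k=(im.max(1)<60)&(q[:,2]>.214)&(q[:,2]<.235);q=q[k]-T
u,v=q@d,q@n
for m in(u>0,u<0):print(m.sum(),np.percentile(u[m],[2,50,98]).round(4),np.percentile(v[m],[2,50,98]).round(4),q[m,2].min())
E
```

```text
3.125 [ 0.53116534 -0.03557121  0.24419793] [ 0.38085982  0.38201119 -0.1697917 ]
catch [[250.0, 223.0], [225.0, 214.0]]
knobf [[309.0, 172.0], [284.0, 164.0]]
34 [0.0343 0.0375 0.0398] [-0.0128 -0.0037  0.0075] -0.021650179912822698
28 [-0.0329 -0.0291 -0.0261] [-0.0114 -0.0032  0.0069] -0.02302026569083923
```

The fingertips project to within a few pixels of where they appear: catch finger tip near (243,215), knob finger tip near (300,170). I'll shift 2.5 mm along the line and come down to a light touch on the catch.

```bash
python3 -m creep '[{"x":0.001,"y":0.0025,"z":-0.005,"spin":0},{"x":0.001,"y":0.0025,"z":-0.012,"spin":0},{"x":0.001,"y":0.0025,"z":-0.019,"spin":0},{"x":0.001,"y":0.0025,"z":-0.025,"spin":0},{"x":0.001,"y":0.0025,"z":-0.03,"spin":0},{"x":0.001,"y":0.0025,"z":-0.034,"spin":0},{"x":0.001,"y":0.0025,"z":-0.034,"spin":0},{"x":0.001,"y":0.0025,"z":-0.034,"spin":0}]'
python3 -m creep '[{"x":0,"y":0,"z":-0.002,"spin":0},{"x":0,"y":0,"z":-0.0035,"spin":0},{"x":0,"y":0,"z":-0.0035,"spin":0},{"x":0,"y":0,"z":-0.0035,"spin":0}]'
```

```text
time: 4.18
ee_pos: [0.5319, -0.033, 0.21]
eef_rot: [-0.609, 0.794, -0.0, -0.0]
ft_force: [-2.9, -0.8, 4.4]
width: 0.0568
time: 4.68
ee_pos: [0.5319, -0.033, 0.2067]
eef_rot: [-0.609, 0.794, -0.0, -0.0]
ft_force: [-3.9, 0.1, 6.6]
width: 0.0574
```

```bash
python3 -m creep '[{"x":0,"y":0,"z":-0.001,"spin":0},{"x":0,"y":0,"z":-0.0018,"spin":0},{"x":0,"y":0,"z":-0.0018,"spin":0}]'
python3 - <<'E'
from bench import r
from h import *
s=r.read_state();print(s['ee_pos'],s['ft_force'],s['torque'],s['width'])
a=[]
c=r.camera("side");x,y=290,125;cv2.imwrite("pics/press.png",cv2.resize(c["pixels"][y:y+70,x:x+80],None,fx=8,fy=8,interpolation=cv2.INTER_CUBIC))
E
```

```text
time: 5.05
ee_pos: [0.5319, -0.033, 0.2049]
eef_rot: [-0.609, 0.794, -0.0, 0.0]
ft_force: [-3.5, 0.4, 7.5]
width: 0.0568
[ 0.53193377 -0.03304062  0.20494136] [-3.52861814  0.41994532  7.47467332] [0.15660492 0.86616655 0.20832615] 0.05677477328700954
```

View pics/press.png

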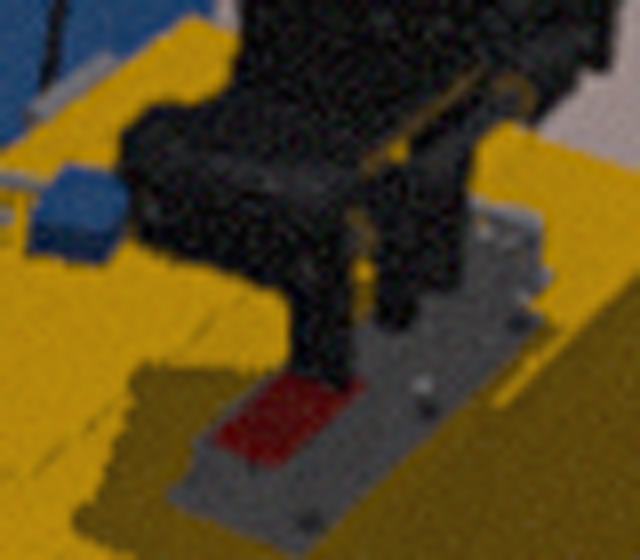

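The catch finger rests on the near end of the red plate at crop (325,380), and the knob at (395,300) stands free between the fingers with the other finger behind it. Depth is about 8 mm at 7.5 N, which fits the spring. Next I push along the bolt line with the catch held.

```bash
python3 -m creep '[{"x":0.0008,"y":0.003,"z":0,"spin":0},{"x":0.0015,"y":0.006,"z":0,"spin":0},{"x":0.0025,"y":0.009,"z":0,"spin":0},{"x":0.003,"y":0.012,"z":0,"spin":0},{"x":0.004,"y":0.015,"z":0,"spin":0},{"x":0.0047,"y":0.0175,"z":0,"spin":0},{"x":0.0053,"y":0.02,"z":0,"spin":0},{"x":0.0053,"y":0.02,"z":0,"spin":0}]'
python3 -m creep '[{"x":0.0005,"y":0.002,"z":0,"spin":0},{"x":0.001,"y":0.004,"z":0,"spin":0},{"x":0.0016,"y":0.006,"z":0,"spin":0},{"x":0.002,"y":0.008,"z":0,"spin":0},{"x":0.002,"y":0.008,"z":0,"spin":0}]'
```

```text
time: 6.1
ee_pos: [0.5375, -0.0151, 0.2051]
eef_rot: [-0.608, 0.794, -0.001, -0.001]
ft_force: [-3.5, -7.2, 8.1]
width: 0.0564
time: 6.72
ee_pos: [0.5396, -0.0073, 0.2051]
eef_rot: [-0.608, 0.794, -0.001, -0.001]
ft_force: [-3.0, -8.6, 8.0]
width: 0.0568
```

```bash
python3 -m creep '[{"x":0.0005,"y":0.0018,"z":0,"spin":0},{"x":0.001,"y":0.0035,"z":0,"spin":0},{"x":0.001,"y":0.0035,"z":0,"spin":0},{"x":0.001,"y":0.0035,"z":0,"spin":0}]'
python3 -m creep '[{"x":0.0003,"y":0.001,"z":0,"spin":0},{"x":0.0005,"y":0.002,"z":0,"spin":0},{"x":0.0005,"y":0.002,"z":0,"spin":0},{"x":0.0005,"y":0.002,"z":0,"spin":0}]'
```

```text
time: 7.22
ee_pos: [0.5405, -0.0039, 0.2051]
eef_rot: [-0.608, 0.794, -0.001, -0.001]
ft_force: [-3.0, -8.1, 8.3]
width: 0.0568
time: 7.72
ee_pos: [0.5407, -0.0033, 0.205]
eef_rot: [-0.607, 0.795, -0.002, -0.002]
ft_force: [-6.1, -11.7, 10.5]
width: 0.0567
```

The tool stalled and the force rose at s ≈ 45.5 mm, which means about 25 mm drawn and the stop reached. I'll press a little more to confirm, back off with the catch held, then rise slowly.

```bash
python3 -m creep '[{"x":0.0004,"y":0.0015,"z":0,"spin":0},{"x":0.0004,"y":0.0015,"z":0,"spin":0}]'
python3 -m creep '[{"x":-0.0008,"y":-0.003,"z":0,"spin":0},{"x":-0.0015,"y":-0.006,"z":0,"spin":0},{"x":-0.0015,"y":-0.006,"z":0,"spin":0},{"x":-0.0015,"y":-0.006,"z":0.003,"spin":0},{"x":-0.0015,"y":-0.006,"z":0.006,"spin":0},{"x":-0.0015,"y":-0.006,"z":0.01,"spin":0},{"x":-0.0015,"y":-0.006,"z":0.016,"spin":0},{"x":-0.0015,"y":-0.006,"z":0.024,"spin":0},{"x":-0.0015,"y":-0.006,"z":0.036,"spin":0},{"x":-0.0015,"y":-0.006,"z":0.056,"spin":0},{"x":-0.0015,"y":-0.006,"z":0.076,"spin":0},{"x":-0.0015,"y":-0.006,"z":0.09,"spin":0}]'
```

```text
time: 7.98
ee_pos: [0.5408, -0.0032, 0.2049]
eef_rot: [-0.607, 0.795, -0.002, -0.002]
ft_force: [-7.3, -15.7, 11.9]
width: 0.0568
time: 9.48
ee_pos: [0.5398, -0.004, 0.2957]
eef_rot: [-0.609, 0.794, -0.0, 0.0]
ft_force: [0.4, 0.3, -1.0]
width: 0.0574
```

```bash
python3 -m creep '[{"x":-0.005,"y":-0.01,"z":0.005,"spin":0},{"x":-0.02,"y":-0.03,"z":0.01,"spin":0},{"x":-0.04,"y":-0.06,"z":0.01,"spin":0},{"x":-0.06,"y":-0.095,"z":0.01,"spin":0},{"x":-0.08,"y":-0.13,"z":0.01,"spin":0},{"x":-0.1,"y":-0.165,"z":0.01,"spin":0},{"x":-0.12,"y":-0.2,"z":0.01,"spin":0},{"x":-0.14,"y":-0.235,"z":0.01,"spin":0},{"x":-0.155,"y":-0.265,"z":0.01,"spin":0},{"x":-0.165,"y":-0.285,"z":0.01,"spin":0},{"x":-0.17,"y":-0.29,"z":0.01,"spin":0},{"x":-0.17,"y":-0.29,"z":0.01,"spin":0}]'
python3 - <<'E'
from bench import r
from h import *
a=[]
d=np.array([.257,.966]);k0=np.array([.528,-.047])
for n,(x,y) in (("side",(285,125)),("top",(285,150))):
    c=r.camera(n);a.append(cv2.resize(c["pixels"][y:y+100,x:x+100],None,fx=4,fy=4,interpolation=cv2.INTER_CUBIC))
    w=cloud(c);im=c["pixels"];hsv=cv2.cvtColor(im,cv2.COLOR_BGR2HSV);H,S,V=[hsv[...,i] for i in range(3)]
    s=(w[...,:2]-k0)@d;lat=(w[...,:2]-k0)@np.array([.966,-.257]);reg=(abs(lat)<.02)&(s>-.03)&(s<.1)
    b=reg&(V<60)&(w[...,2]>.19)&(w[...,2]<.21);print(n,"knob s",b.sum(),np.median(s[b]))
    q=reg&((H<6)|(H>174))&(S>150)&(w[...,2]>.17);print("red z,s",q.sum(),np.median(w[q][:,2]),np.median(s[q]))
    o=dict(np.load(n+"0.npz"));m=reg&0
    D=cv2.absdiff(im,o["pixels"]).max(2)>60
    print("diff px on lid/bench near padlock etc:",(D&(w[...,2]<.25)&(w[...,0]>.58)&(w[...,0]<.8)&(abs(w[...,1])<.3)).sum())
cv2.imwrite("pics/after.png",np.hstack(a))
E
```

```text
time: 10.98
ee_pos: [0.3693, -0.2938, 0.3041]
eef_rot: [-0.608, 0.794, 0.0, -0.0]
ft_force: [0.7, 0.3, -0.1]
width: 0.057
side knob s 30 0.02951043875011941
red z,s 125 0.1875679944808533 0.06643720628524748
diff px on lid/bench near padlock etc: 0
top knob s 29 0.024750227680895076
red z,s 188 0.18742033360038782 0.0653000215513466
diff px on lid/bench near padlock etc: 0
```

View pics/after.png

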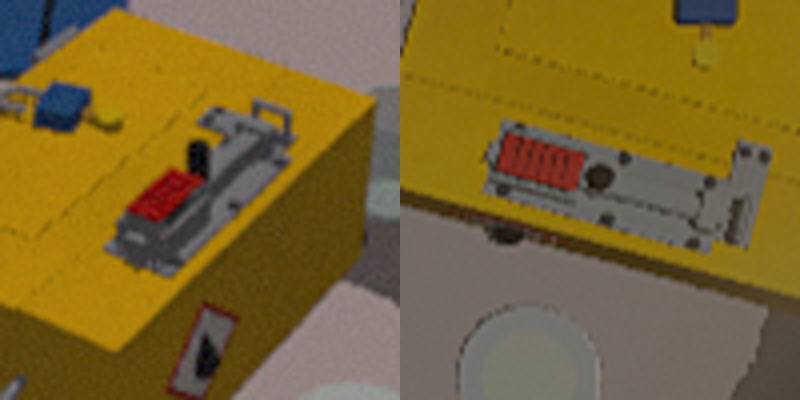

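The knob now stands next to the catch (top crop (600,178), s = 24.8 mm), the hasp eye is empty, and the catch is up at z = 0.1875. The padlock and dish are unchanged, so I'm handing in.

```bash
python3 -c "
from bench import r
print(r.close_job())"
```

```text
the job is handed in; nothing more can be done
None
```

The chest is unbolted and the job is handed in; no verdict is reported. One finger pressed the red catch about 8 mm down (7.5 N) and held it there. The other finger pushed the knob along the bolt line until it hit its stop, at about 25 mm. I then backed off with the catch still held, raised the hand and moved it clear at about 11 s.

**Last checks**
- **Bolt:** the top camera puts the knob 24.8 mm from home, and the hasp eye looks empty in the pictures. The side camera read 29.5 mm for the knob; it sees only the knob's near face and had also read about 5 mm too far at home, so the two agree.
- **Catch:** it is back up, with its top at 0.1875 m, the same as at the start.
- **Surroundings:** comparing the lid area (including the padlock) with the first pictures showed no change, and the dish looked unmoved. I did not measure the jar and beaker again, but the hand passed well above them.
- **Forces:** the readings after each move stayed below about 22 N in total.

One move was refused because its rows were missing keys. I resent it in full, and it had no effect on the scene.

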